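Close a cassette press, seat its thumbscrew and back off a quarter turn

ROBOT

A 7-joint arm with a two-finger parallel gripper is mounted at the origin on a cart in front of the work surface, level with it; the furniture and walls round the work are solid. World frame = base frame: x ahead of the robot, y to its left, z up, the work surface at z = 0. Lengths are in m, angles in rad, forces in N, time in s.
With the tool pointing down it reaches from about 0.4 to 0.85 m from the base axis. Payload 6.9 kg.
Tool frame: the origin (TCP) lies on the centre line of the jaws, within the pads' length; the fingertips stand 8 mm ahead of it and the grasp point (between the pads) lies 11 mm behind it; z points along the fingers, y is the line along which they close (so a half turn about z gives the same grasp; the last joint's range is limited). The gripper opens to 85 mm and grips with 20 to 120 N. Pads are 22 mm wide; open, the fingers measure 114 mm over their backs; the gripper's body (76 mm by 85 mm) begins 54 mm behind the grasp point. The pads swing forward as they close: fully open they stand 13 mm farther back than shut.
Start: joints at [1.31, 0.507, -0.238, 1.5, 0.126, 1.149, -0.155], TCP at [0.224, -0.584, 0.21] pointing down, gripper open.
Joint ranges: [-3.08, 3.08], [-0.24, 2.05], [-1.43, 1.35], [0, 2.5], [-1.52, 4.66], [0.17, 1.96], [-2.89, 2.89]. Speed limits (rad/s): [2.39, 2.39, 3.14, 3.14, 3.14, 3.14, 3.14].

INTERFACE

Orientations are given as a unit quaternion [x, y, z, w].
In Python, from bench import bot gives the robot as it stands. The module is installed in compiled form; this text tells all that it offers. Calls block until the motion is done:
- bot.reach(position, orientation): joint-space move of the TCP to a pose.
- bot.move_straight(position, frame=None, vel=0.15, stop_force=None): straight line of the TCP; frame=None keeps the orientation; vel is the mean speed in m/s. With stop_force (N) it stops when the force on the tool has changed by that much, and returns True; else False.
- bot.movej(angles): joint-space move.
- bot.let_go() and bot.grasp(force=None): open the fingers fully, or close them until they stop; force is the grip in N (None keeps the last).
- bot.hold(seconds).
- bot.inverse_kinematics(position, orientation): joint angles nearest the present ones, or None.
- bot.state(): the state.
- bot.camera(name): name is "scene" or "top"; returns (picture, depth): 480x640x3 uint8, red, green, blue; 480x640 float32, m along the optical axis (not along the pixel's ray), 0 where there is no reading.
- bot.camera_params(name): a dict with "K" (3x3 intrinsics, pixels), "distortion" ([k1, k2, p1, p2, k3] as OpenCV has them; the pictures are not rectified), "view" (4x4, takes a point from world to camera coordinates). Camera axes: x right, y down, z forward; pixel columns grow to the right and rows downward; lengths in m; the calibration is good to about 2 mm. A picture is of the moment at which its call begins. camera_params takes no time and is no camera call.
A pose or a line that the arm cannot do raises bot.IKError and nothing moves.
- bot.close_job(): hands the job in; it is judged then, once.
The state is a dict: "time_s": time; "q": joint angles; "joint_vel": joint speeds; "effort": joint torques, N m; "position": TCP position; "tcp_rot": TCP orientation; "force": force on the tool from outside, world axes, zero at the start; "ft_torque": the same for the moment, N m; "finger_gap": opening from 0.0 (shut) to 1.0 (fully open); "grip_force": force on a finger pad.
Only numpy, scipy, OpenCV 4.12 (cv2) and the standard library are available. Lean on these libraries where they do the work, as an engineer would, in place of code of your own. Each camera call takes 0.05 s, during which the arm holds its last target. There are 200 camera calls.

TASK

A test cassette lies in the bed of the small metal press, whose hinged frame stands open: fold the frame all the way down flat onto the press, then turn the thumbscrew on it clockwise until it seats against its stop. Then back the screw off (counter-clockwise) by a quarter turn, so that the cassette is held without strain, and finish still gripping the screw there; do not let go. Leave the cup, the timer and the carton beside the press where they stand.

Things in the scene. Friction and masses are not known exactly. Their poses are not given: they have to be found in the camera images.
- press: The press, fixed to the worktop: aluminium block 134 (x) x 150 (y) x 24 mm high. Origin: centre of its underside. z up; +x points to the hinge side, -x to the side where the thumbscrew comes down (towards the robot, within 0.4 rad). A flat cassette lies in its bed and needs no handling.
- frame (a joint): Fold angle of the hinged frame, an aluminium plate with a window, 136 mm wide, 6 mm thick, free edge 125 mm from the hinge line. 0 = shut flat on the press (outer face then level, 30 mm above the worktop), 1.5 = fully open, nearly upright. A stiff hinge holds it at any angle; a push of 2 to 5 N on its outer face near the free edge folds it shut.
- frame_hinge (a point): Middle of the hinge line, 62 mm to +x of the press's origin and 27 mm above the worktop; the line runs along the press's y. Its axes turn with the frame: y along the hinge, -x towards the free edge, z out of the outer face (up when shut, to the hinge side when open).
- frame_left (a point): Point on the frame's outer face for a push: 108 mm from the hinge line, 17 mm from the free edge, 50 mm to +y of the middle (18 mm from the side edge). z points out of the outer face.
- frame_right (a point): The same on the other side, 50 mm to -y of the middle.
- thumbscrew (a joint): Turn of the thumbscrew, growing clockwise seen from above its head (tightening). It seats at 6.0, a hard stop; a quarter turn back is 4.43. It starts 0.6 to 2.0 rad before the stop. At 0 the wing lies along the press's x, so with the frame shut the wing's yaw is the press's yaw minus this value. Friction 0.06 N m; it stays where left and does not rise or sink.
- screw_grip (a point): Centre of the thumbscrew's wing, on the screw's axis: 98 mm from the hinge line, mid-width, 26 mm off the frame's outer face (56 mm above the worktop when shut). Black plastic: an upright wing 36 mm long, 10 mm thick, 26 mm high, on a collar 13 mm high, 19 mm across. x along the wing, z out along the axis.
- specimen_cup_mid (a point): Middle of a lidded specimen cup, 61 mm across, 68 mm high, standing loose to the +y side of the press. Bystander, leave it.
- bench_timer_mid (a point): Middle of a small flat bench timer, 64 x 64 x 19 mm, lying loose near the cup. Bystander, leave it.
- carton_mid (a point): Middle of a small carton, 47 x 71 x 60 mm high, standing loose to the -y side of the press. Bystander, leave it.
Not all that is in view belongs to the job. There is more than one size of the press; the one meant has the size given above.

How it is judged:
On the way, in this order (a step that is already met when the one before it is completed fails the run):
1. the frame is folded flat onto the press (value of joint frame below 0.07 rad), for 0.2 s.
2. the thumbscrew is turned clockwise to its stop with the frame shut (value of joint frame below 0.07 rad and value of joint thumbscrew above 5.92 rad), for 0.1 s.
At the end, for the whole second after the job is handed in: The frame is flat on the press (within 0.07 rad), the thumbscrew has been to its stop and now stands a quarter turn back from it (4.43 within 0.18 rad, about 10 degrees), and the fingers still grip the thumbscrew (contact force over 1 N) when the program has finished (value of joint frame below 0.07 rad and value of joint thumbscrew between 4.25 and 4.61 rad and contact force between the fingers and thumbscrew above 1 N); the arm keeps its last pose, push and grip.
It fails at once if the specimen cup is moved by more than 25 mm (distance of specimen_cup_mid from where it was at the start of the episode above 0.025 m).
It fails at once if the bench timer is moved by more than 25 mm (distance of bench_timer_mid from where it was at the start of the episode above 0.025 m).
It fails at once if the carton is moved by more than 25 mm (distance of carton_mid from where it was at the start of the episode above 0.025 m).
It also fails if it takes over 51 s, if anything falls off the work surface, if the arm or the gripper's body presses on something with over 40 N, if the wrist force passes 120 N, or if a joint passes its speed limit or range.

## Working session

There is one attempt and no reset: what is moved stays moved. The work goes in short steps, each a Python script; the robot and the scene stay as the last script left them, time stands still between calls to the robot, and variables do not carry over. Pictures are saved under pics/ and viewed, at most 10 in all, crops included, and the job is handed in when it is done.

```bash
mkdir -p pics
cat > h.py <<'E'
import numpy as np, cv2
from bench import bot
from scipy.spatial.transform import Rotation as R
def cloud(name):
    p,d=bot.camera(name); c=bot.camera_params(name); K=np.array(c["K"]);V=np.array(c["view"])
    v,u=np.mgrid[0:480,0:640]
    n=cv2.undistortPoints(np.stack([u,v],-1).reshape(-1,1,2).astype(np.float64),K,np.array(c["distortion"])).reshape(480,640,2)
    P=np.dstack([n*d[...,None],d])
    W=(P-V[:3,3])@V[:3,:3]
    W[d==0]=np.nan
    return p,d,W
def save(n,p): cv2.imwrite(f"pics/{n}.png",p[...,::-1])
E
python3 - <<'E'
from h import *
for n in("scene","top"):
    p,d,W=cloud(n); save(n+"0",p); np.savez(n+"0.npz",p=p,d=d,W=W)
    V=np.array(bot.camera_params(n)["view"]); print(n,-V[:3,:3].T@V[:3,3],V[2,:3],(d==0).mean())
print(bot.state())
E
```

```text
scene [ 0.00923129 -0.44141914  0.58149084] [ 0.5999454   0.51134154 -0.61530101] 0.004095052083333333
top [ 0.37902182 -0.02428932  1.25189584] [ 0.15771661  0.01556669 -0.98736171] 0.003951822916666667
{'time_s': 0.1, 'q': array([ 1.3105276 ,  0.50826247, -0.23752696,  1.50101882,  0.12566604,
        1.14893107, -0.15479049]), 'joint_vel': array([ 0.00109991, -0.00183823,  0.0003458 , -0.00349929, -0.00130856,
        0.00242428, -0.00150596]), 'effort': array([-5.66628267e-03, -6.21835327e+01, -2.19464824e+00, -2.50204200e+01,
        1.25983523e-02,  7.82271149e-03,  1.17475216e-05]), 'position': array([ 0.22330443, -0.58322077,  0.20911592]), 'tcp_rot': array([ 9.83322728e-01,  1.81867378e-01, -1.50311030e-04, -8.04052139e-04]), 'force': array([-0.00056528, -0.10288716, -0.2091031 ]), 'ft_torque': array([-0.01914549,  0.00807442, -0.01811227]), 'grip_force': 0.0, 'finger_gap': 1.0005744390182236}
```

View pics/scene0.png

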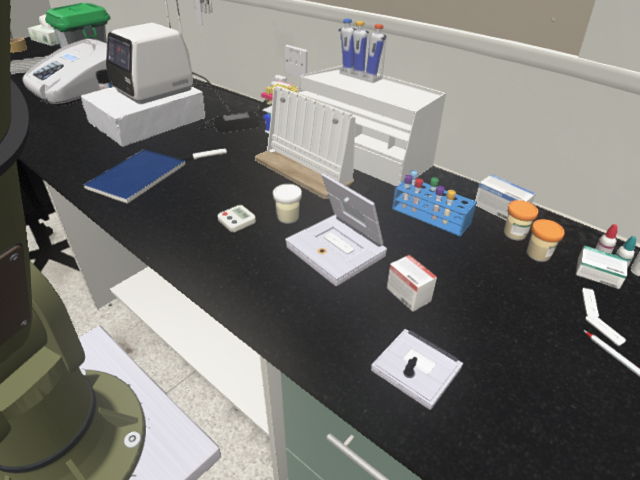

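View pics/top0.png

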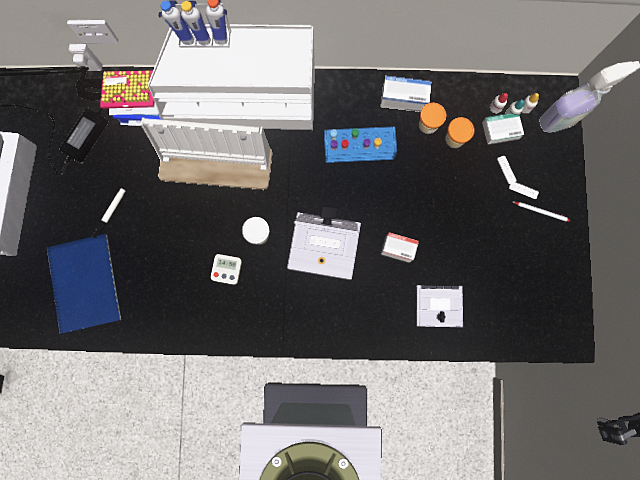

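The open press is at about (325,245) in the top view, and the smaller shut one at (440,306) is the decoy. The black screw shows behind the upright frame at about (328,214). The cup is at (256,231), the timer at (226,269) and the carton at (400,248).

Run:
```python
from h import *
z=np.load("top0.npz"); W=z["W"];p=z["p"]
def comp(u0,u1,v0,v1,zlo,zhi):
    m=np.zeros((480,640),bool); m[v0:v1,u0:u1]=1
    return W[m&(W[...,2]>zlo)&(W[...,2]<zhi)]
for nm,b in dict(press=((280,370,205,285),.015,.034),cup=((235,275,212,250),.045,.09),timer=((205,245,250,290),.01,.04),carton=((378,425,228,268),.045,.08),decoy=((410,470,280,330),.01,.05)).items():
    Q=comp(*b[0],b[1],b[2]); r=cv2.minAreaRect(Q[:,:2].astype(np.float32)); print(nm,len(Q),np.median(Q,0),r)
# frame: points above 0.04
Q=comp(280,370,195,285,.04,.25); print("frame",len(Q),Q.min(0),Q.max(0))
s=np.load("scene0.npz"); S=s["W"]
m=np.zeros((480,640),bool); m[170:285,280:390]=1
Q=S[m&(S[...,2]>.045)&(S[...,2]<.2)&(S[...,0]<0.72)]
Q=Q[(Q[:,1]<.08)]
c=np.median(Q,0); u,sv,vt=np.linalg.svd(Q[np.linalg.norm(Q-c,axis=1)<.12]-c); print("frame scene",len(Q),c,Q.min(0),Q.max(0),vt[2],sv)
Q=S[m&(S[...,2]>.015)&(S[...,2]<.033)]; print(len(Q),cv2.minAreaRect(Q[:,:2].astype(np.float32)),np.median(Q,0))
```

```text
press 3003 [ 0.54761971 -0.01959204  0.02340851] ((0.5610201358795166, -0.021168358623981476), (0.1503409743309021, 0.13436368107795715), 81.46955871582031)
cup 574 [0.58519016 0.13341458 0.06693388] ((0.5856777429580688, 0.13384050130844116), (0.05954050272703171, 0.05929959937930107), 42.65451431274414)
timer 735 [0.50109096 0.20675352 0.01604218] ((0.5018662214279175, 0.2076072096824646), (0.06511057168245316, 0.06398090720176697), 80.82173156738281)
carton 636 [ 0.55709903 -0.19243218  0.05927241] ((0.5584297180175781, -0.19362150132656097), (0.06902225315570831, 0.04646730795502663), 73.59745788574219)
decoy 1902 [ 0.42631245 -0.28697076  0.01798039] ((0.42679932713508606, -0.28904685378074646), (0.10704375058412552, 0.09508226066827774), 89.65214538574219)
frame 856 [ 0.56954639 -0.09578381  0.04049686] [0.63148753 0.04281747 0.14992342]
frame scene 1931 [ 0.59402319 -0.0314078   0.11016723] [ 0.56771262 -0.09556909  0.04507308] [0.62927388 0.0440829  0.14635003] [ 0.95960557 -0.1446429   0.24132048] [1.67112139 1.40836522 0.45574859]
3967 ((0.6414039731025696, 0.04853564500808716), (0.41236022114753723, 0.23345640301704407), 33.82219696044922) [ 0.56003424 -0.01895394  0.02292679]
```

The press measures 150.3 x 134.4 mm, which matches, with its centre at (0.561,-0.021) and yaw at -0.149. The frame stands at about 1.35 rad. Next I fold it with the closed fingers at frame_right.

```bash
cat >> h.py <<'E'
C=np.array([.561,-.0212]); yaw=np.radians(81.47-90)
ux=np.array([np.cos(yaw),np.sin(yaw)]); uy=np.array([-ux[1],ux[0]]); H=C+.062*ux
def down(y):  # tool down, its y axis at heading y
    Y=np.array([np.cos(y),np.sin(y),0]);Z=np.array([0,0,-1.]); return R.from_matrix(np.c_[np.cross(Y,Z),Y,Z]).as_quat()
def pt(a,s=.108,y=-.05,off=0): # TCP so that the lower -x corner of the fingers touches the outer face
    n=.003+off; x=-s*np.cos(a)+n*np.sin(a)+.011; z=.027+s*np.sin(a)+n*np.cos(a)+.008
    return np.r_[H+x*ux+y*uy,z]
E
cat > fold.py <<'E'
from h import *
qs=[bot.inverse_kinematics(pt(1.5)+[0,0,.1],down(yaw+k*np.pi/2)) for k in(1,-1)]
q0=bot.state()["q"]; print(qs)
k=min((k for k in(0,1) if qs[k] is not None),key=lambda k:np.abs(np.array(qs[k])-q0).max()); Q=down(yaw+(1,-1)[k]*np.pi/2)
bot.grasp(20)
bot.reach([.42,-.35,.32],Q)
bot.reach(pt(1.5,off=.03)+[0,0,.15],Q)
bot.move_straight(pt(1.5,off=.03),vel=.2)
f0=bot.state()["force"]
for a in np.r_[1.45,np.arange(1.3,-.01,-.13)]:
    hit=bot.move_straight(pt(a),vel=.1,stop_force=25)
    s=bot.state(); print(round(a,2),hit,s["force"]-f0,s["position"]-pt(a),round(s["time_s"],1))
    if hit: break
E
python3 fold.py
```

```text
[array([ 0.62773868,  0.62350659, -0.98474008,  1.43600035,  0.52088193,
        1.35829597,  1.0439005 ]), array([ 0.29387266,  0.49495385, -0.33900258,  1.44064899,  0.16811895,
        1.23453097, -1.78262108])]
1.45 False [ 1.20187702 -1.81961532  0.03596291] [ 0.00084605 -0.00027024  0.00106822] 5.2
1.3 False [ 0.06185227 -1.71347947 -0.86945421] [ 0.00047071 -0.0001257   0.00021782] 5.5
1.17 False [ 0.52767131 -2.37589224 -0.16296956] [ 0.00044342 -0.00017309  0.0001272 ] 5.8
1.04 False [ 0.11013838 -2.30372694  0.34309544] [ 0.00038905 -0.00020442  0.00011449] 6.1
0.91 False [ 1.43819193 -2.16263879 -0.1444737 ] [ 3.86568076e-04 -8.67889346e-05  2.62590182e-04] 6.4
0.78 True [-7.66647327 -0.46742966  9.42289879] [-6.14947294e-04 -5.28889296e-05  3.44945922e-03] 6.6
```

Run:
```python
from h import *
s=bot.state(); print(s["force"],s["ft_torque"],s["position"],s["finger_gap"])
p,d,W=cloud("scene"); t,d2,W2=cloud("top")
save("f1",np.hstack([cv2.resize(p[150:310,260:420],(400,400)),cv2.resize(t[180:300,270:390],(400,400))]))
np.savez("f1.npz",S=W,T=W2)
```

```text
[-8.18734974  0.78993426  9.91107936] [ 0.23862113  1.82313799 -0.02527527] [ 0.55131833 -0.07045227  0.11653638] 0.0008071127657147113
```

View pics/f1.png

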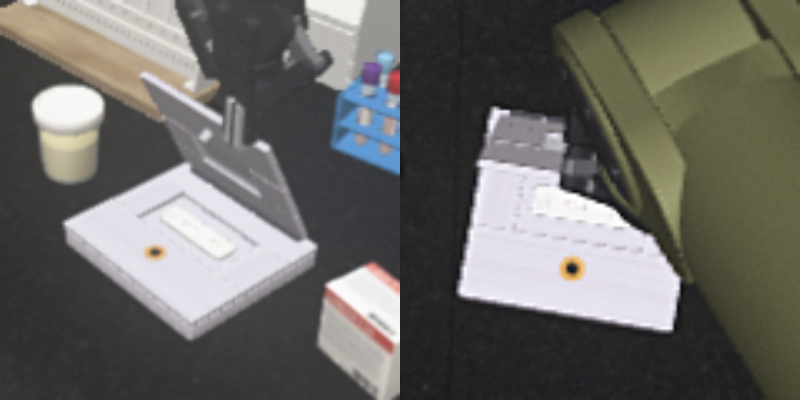

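Run:
```python
from h import *
z=np.load("f1.npz")
for k in "ST":
    W=z[k]; X=(W[...,:2]-H)@ux; Y=(W[...,:2]-H)@uy; Z=W[...,2]
    for y0 in(-.06,-.045,-.025,0,.03,.055):
        m=(np.abs(Y-y0)<.007)&(Z>.03)&(Z<.17)&(X>-.15)&(X<.04)
        o=np.argsort(Z[m])[::max(1,m.sum()//8)]; print(k,y0,m.sum(),[(round(a*1e3),round(b*1e3)) for a,b in zip(X[m][o],Z[m][o])])
s=bot.state();p=s["position"]; print("tip",(p[:2]-H)@ux,(p[:2]-H)@uy,p[2]-.008)
```

```text
S -0.06 382 [(-7, 31), (-20, 56), (-31, 80), (-43, 103), (-54, 125), (-69, 139), (-76, 151), (-74, 161), (-72, 169)]
S -0.045 185 [(-7, 31), (-17, 50), (-28, 72), (-36, 90), (-44, 106), (-54, 124), (-76, 150), (-76, 159), (-76, 170)]
S -0.025 90 [(-6, 31), (-13, 42), (-18, 53), (-21, 60), (-26, 73), (-33, 87), (-41, 100), (-46, 108), (-60, 137)]
S 0 165 [(-6, 31), (-17, 51), (-21, 63), (-30, 81), (-43, 102), (-57, 112), (-53, 123), (-57, 130), (-58, 138)]
S 0.03 139 [(-7, 32), (-16, 48), (-24, 63), (-26, 73), (-36, 88), (-44, 105), (-52, 121), (-57, 135), (-57, 139)]
S 0.055 126 [(-7, 31), (-17, 49), (-24, 64), (-31, 79), (-40, 95), (-46, 109), (-52, 121), (-58, 133), (-55, 138)]
T -0.06 3 [(-111, 30), (-77, 30), (-77, 32)]
T -0.045 0 []
T -0.025 2 [(-127, 30), (-90, 31)]
T 0 16 [(-92, 30), (-31, 126), (-32, 128), (-33, 128), (-24, 129), (-29, 130), (-27, 132), (-23, 134)]
T 0.03 112 [(1, 31), (-9, 49), (-18, 64), (-22, 77), (-33, 100), (-40, 116), (-48, 130), (-51, 138)]
T 0.055 120 [(4, 30), (-3, 41), (-12, 60), (-23, 79), (-29, 93), (-39, 110), (-47, 127), (-56, 137)]
tip -0.06354308870953376 -0.05013956277693876 0.10886027852302191
```

Run:
```python
from h import *
p,d,W=cloud("scene"); c=bot.camera_params("scene");V=np.array(c["view"])
s=bot.state();q=s["position"]
def px(P): return cv2.projectPoints(np.array([P],float),cv2.Rodrigues(V[:3,:3])[0],V[:3,3],np.array(c["K"]),np.array(c["distortion"]))[0][0,0]
I=cv2.resize(p[150:250,290:420],(780,600),interpolation=cv2.INTER_CUBIC)
def mark(P,col):
    u=(px(P)-[290,150])*6; cv2.circle(I,tuple(int(x) for x in u),5,col,-1)
mark(q+[0,0,-.008],(255,0,0)); mark(q+[0,0,.06],(0,255,0))
a=1.13
for y in(-.068,.068):
    mark(np.r_[H-.125*np.cos(a)*ux+y*uy,.027+.125*np.sin(a)],(0,0,255))
save("f2",I)
for v in range(182,214,3):
    print(v,[(tuple(np.round(1e3*np.r_[(W[v,u,:2]-H)@ux,(W[v,u,:2]-H)@uy,W[v,u,2]]).astype(int))) for u in range(340,376,5)])
```

```text
182 [(np.int64(105), np.int64(170), np.int64(20)), (np.int64(119), np.int64(168), np.int64(16)), (np.int64(-77), np.int64(-40), np.int64(188)), (np.int64(-69), np.int64(-45), np.int64(187)), (np.int64(-77), np.int64(-63), np.int64(199)), (np.int64(-58), np.int64(-57), np.int64(189)), (np.int64(-78), np.int64(-85), np.int64(210)), (np.int64(-77), np.int64(-95), np.int64(214))]
185 [(np.int64(100), np.int64(164), np.int64(17)), (np.int64(116), np.int64(164), np.int64(10)), (np.int64(-78), np.int64(-42), np.int64(184)), (np.int64(-77), np.int64(-52), np.int64(188)), (np.int64(-77), np.int64(-64), np.int64(193)), (np.int64(-68), np.int64(-67), np.int64(191)), (np.int64(-76), np.int64(-84), np.int64(203)), (np.int64(-77), np.int64(-95), np.int64(209))]
188 [(np.int64(97), np.int64(161), np.int64(11)), (np.int64(115), np.int64(163), np.int64(3)), (np.int64(-77), np.int64(-42), np.int64(177)), (np.int64(-78), np.int64(-54), np.int64(184)), (np.int64(-76), np.int64(-63), np.int64(187)), (np.int64(-76), np.int64(-74), np.int64(192)), (np.int64(-76), np.int64(-85), np.int64(198)), (np.int64(-5
[... 2322 characters left out ...]
4(73)), (np.int64(-31), np.int64(13), np.int64(85)), (np.int64(-43), np.int64(-12), np.int64(103)), (np.int64(-75), np.int64(-55), np.int64(141)), (np.int64(-55), np.int64(-48), np.int64(128)), (np.int64(-59), np.int64(-63), np.int64(138)), (np.int64(104), np.int64(67), np.int64(-2)), (np.int64(112), np.int64(59), np.int64(-2))]
212 [(np.int64(-22), np.int64(36), np.int64(62)), (np.int64(-27), np.int64(17), np.int64(74)), (np.int64(-34), np.int64(-3), np.int64(88)), (np.int64(-43), np.int64(-25), np.int64(104)), (np.int64(-49), np.int64(-43), np.int64(116)), (np.int64(-55), np.int64(-60), np.int64(128)), (np.int64(93), np.int64(57), np.int64(-1)), (np.int64(103), np.int64(51), np.int64(-2))]
```

View pics/f2.png

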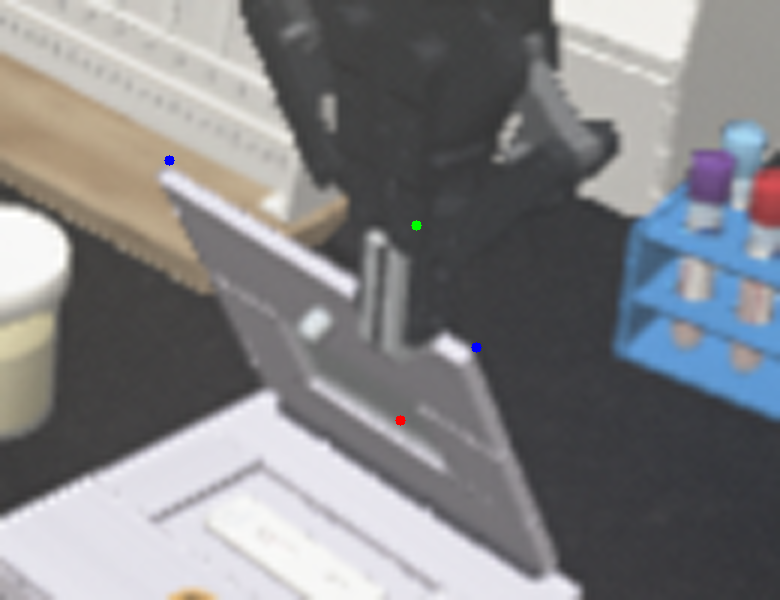

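The pads end at z of about 0.14, resting on the frame's free edge. The reported TCP puts the tip at 0.109, so the fingertips look to be about 30 mm short of nominal. I'll lift and measure the tip, shut and open.

Run:
```python
from h import *
q=bot.state()["position"]; bot.move_straight(q+[-.04,0,.10],vel=.2)
c=bot.camera_params("scene");V=np.array(c["view"])
for nm in("shut","open"):
    if nm=="open": bot.let_go()
    p,d,W=cloud("scene"); s=bot.state(); q=s["position"]
    print(nm,q,R.from_quat(s["tcp_rot"]).as_matrix()[:,2],s["time_s"],s["finger_gap"])
    D=W-q; m=(np.abs(D[...,0])<.03)&(np.abs(D[...,1])<.07)&(D[...,2]>-.06)&(D[...,2]<.1)
    Q=D[m]; o=np.argsort(Q[:,2]); print(m.sum(),np.round(Q[o][[0,1,2,3,5,8,12,20,30]]*1e3))
    u=cv2.projectPoints(q[None]+[[0,0,-.008]],cv2.Rodrigues(V[:3,:3])[0],V[:3,3],np.array(c["K"]),np.array(c["distortion"]))[0][0,0]
    p=p.copy(); cv2.circle(p,tuple(int(round(x)) for x in u),1,(255,0,0),-1)
    x,y=int(u[0]),int(u[1]); I=cv2.resize(p[y-60:y+30,x-50:x+50],(400,360)); J=I if nm=="shut" else np.hstack([J,I])
save("tip",J)
```

```text
shut [ 0.51204878 -0.07106427  0.21578998] [-8.71650032e-05 -1.48383535e-03 -9.99998895e-01] 7.5083 0.0002254042162618932
1399 [[ -5.  -4.  21.]
 [  2.  -4.  22.]
 [ -9.  -3.  22.]
 [  4.  -7.  22.]
 [ -8.  -5.  23.]
 [ -4.  -6.  23.]
 [-12.   0.  24.]
 [-11.   1.  25.]
 [-10.  10.  27.]]
open [ 0.51216365 -0.07058579  0.21695504] [ 0.00125296 -0.00166989 -0.99999782] 8.3417 1.000991145417553
1455 [[ -1.  46.  33.]
 [ -3. -48.  34.]
 [ -8. -47.  34.]
 [ -5. -47.  34.]
 [-10. -47.  34.]
 [  1.  45.  35.]
 [ -2. -48.  35.]
 [  9.  44.  36.]
 [ 12.  42.  37.]]
```

View pics/tip.png

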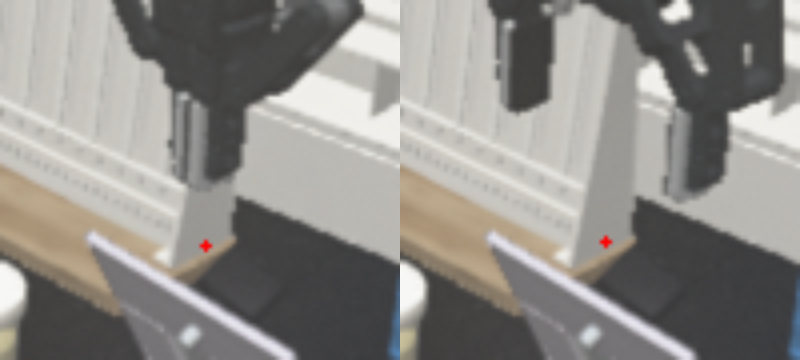

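The true tip sits 22 mm above the reported TCP (34 mm when open), so the tool is 30 mm shorter than stated. Its lateral position is fine. I'll correct z and redo the fold.

```bash
sed -i 's/n\*np.cos(a)+.008/n*np.cos(a)-.022/' h.py
cat > fold2.py <<'E'
from h import *
bot.grasp(20)
A=pt(1.3,s=.105,off=.035)
bot.move_straight(A+[0,0,.11],vel=.25)
bot.move_straight(A,vel=.2)
f0=bot.state()["force"]
for a in np.r_[np.arange(1.2,.1,-.15),.06,0,-.02]:
    hit=bot.move_straight(pt(a),vel=.1,stop_force=25)
    s=bot.state(); print(round(a,2),hit,(s["force"]-f0).round(1),(s["position"]-pt(a)).round(4),round(s["time_s"],1))
    if hit: break
E
python3 fold2.py
```

```text
1.2 False [ 0.8 -0.3 -0.4] [ 0.001  -0.0002  0.001 ] 11.1
1.05 False [ 0.8 -1.  -1.2] [ 0.0003 -0.      0.0002] 11.4
0.9 False [ 0.4 -0.1 -0.6] [ 0.0001 -0.0001  0.    ] 11.7
0.75 False [ 0.3 -0.4 -0.4] [-0.     -0.0001  0.    ] 12.0
0.6 False [ 0.9 -1.3 -0.3] [-0.0001 -0.0001  0.    ] 12.3
0.45 False [-0.   0.4 -0.3] [-0.0001 -0.      0.0001] 12.6
0.3 False [ 0.6 -1.5 -0.9] [-0.0001 -0.      0.0001] 12.9
0.15 False [-1.  -0.8 -1.8] [-0.0002 -0.     -0.    ] 13.2
0.06 False [-0.1  0.2 -0.5] [-0.0001 -0.      0.    ] 13.5
0.0 False [-0.7  0.2  5.9] [0.0009 0.0001 0.0007] 13.7
-0.02 False [-6.3 -2.3 28.5] [0.001  0.0001 0.0025] 14.0
```

Run:
```python
from h import *
bot.hold(.2)
q=bot.state()["position"]; bot.move_straight(q+[0,0,.10],vel=.25)
bot.move_straight([.42,-.25,.2],vel=.3)
p,d,W=cloud("top"); p2,d2,W2=cloud("scene")
X=(W[...,:2]-H)@ux; Y=(W[...,:2]-H)@uy; Z=W[...,2]
on=(X>-.12)&(X<0)&(np.abs(Y)<.065)
f=on&(Z<.04)
A=np.c_[X[f],Y[f],np.ones(f.sum())]; print("frame plane",np.linalg.lstsq(A,Z[f],rcond=None)[0],np.median(Z[f]))
for nm,WW,pp in(("top",W,p),("scene",W2,p2)):
    X=(WW[...,:2]-H)@ux; Y=(WW[...,:2]-H)@uy; Z=WW[...,2]
    m=(X>-.14)&(X<-.05)&(np.abs(Y)<.04)&(Z>.058)&(Z<.08)
    Q=np.c_[X[m],Y[m]]; r=cv2.minAreaRect(Q.astype(np.float32)); 
    _,_,vt=np.linalg.svd(Q-Q.mean(0)); print(nm,m.sum(),np.median(Z[m]),r,np.degrees(np.arctan2(vt[0,1],vt[0,0]))%180)
save("shut",np.hstack([cv2.resize(p2[190:290,280:390],(400,400)),cv2.resize(p[200:290,280:370],(400,400))]))
print(bot.state()["time_s"])
```

```text
frame plane [-0.00309598  0.00337586  0.02911222] 0.02932515544113034
top 82 0.06842580688458122 ((-0.09872688353061676, -0.0005343910306692123), (0.013364357873797417, 0.03435283899307251), 17.766674041748047) 108.69528213267048
scene 132 0.06649975432412994 ((-0.09991301596164703, -0.0007287506014108658), (0.015418860130012035, 0.03379995748400688), 8.167862892150879) 108.97799457669642
15.7417
```

View pics/shut.png

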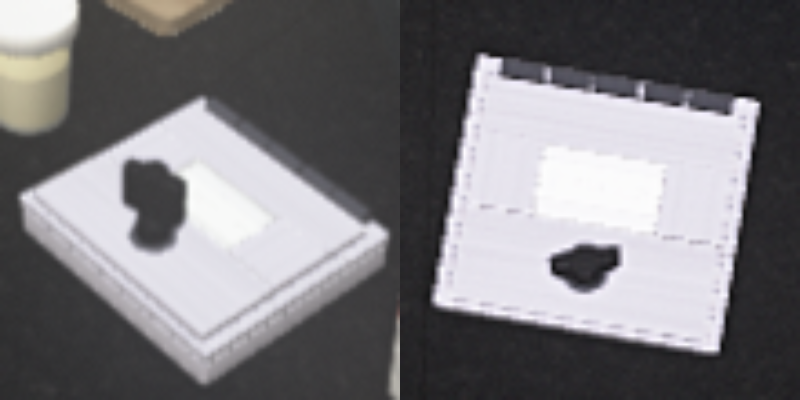

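The frame is flat and the wing sits at about 108.7° in the press frame, so the thumbscrew is at about 4.39 with 1.61 to the stop. Next I grip it.

Run:
```python
from h import *
S=np.r_[H-.098*ux,.022]; best=None
for k in(0,1):
    h=yaw+np.radians(18.7)+k*np.pi
    q=bot.inverse_kinematics(S+[0,0,.1],down(h)); ql=bot.inverse_kinematics(S,down(h)); print(k,q,ql)
    if ql is not None and -2.7<ql[6]<1.0 and (best is None or abs(ql[6]+.8)<abs(best[1]+.8)): best=(h,ql[6])
print(S,best)
Q=down(best[0])
bot.let_go(); bot.reach(S+[0,0,.1],Q)
f0=bot.state()["force"]
print(bot.move_straight(S,vel=.12,stop_force=10))
s=bot.state(); print(s["position"]-S,s["force"]-f0,s["q"])
bot.grasp(60); s=bot.state(); print(s["finger_gap"]*85,s["grip_force"],s["force"],s["ft_torque"],s["q"],s["time_s"])
```

```text
0 [ 0.39258262  0.49513312 -0.60667445  1.88178798  0.36067137  0.87514419
 -0.21529482] [ 0.30299519  0.62426424 -0.48722777  1.98410074  0.47232246  0.6453621
 -0.31302596]
1 [ 0.74747752  0.78158207 -1.34736652  1.87796949  0.82906257  1.19889043
  2.42801907] [ 0.67043662  0.88166468 -1.19646306  1.97975461  0.99024422  1.03352648
  2.30959441]
[ 0.52539822 -0.01586022  0.022     ] (np.float64(0.17749998492782332), np.float64(-0.31302595819620943))
False
[4.79775052e-04 6.68012025e-06 5.42430595e-04] [ 0.39007258 -0.5631486  -0.6055955 ] [ 0.31648439  0.62727753 -0.50857748  1.98323027  0.49035159  0.65220339
 -0.3310817 ]
8.755887059974633 74.54602610785514 [-1.03238587  0.63047718  5.46462451] [-0.05813982  0.05855274 -0.0119041 ] [ 0.31610239  0.62733586 -0.50833347  1.98330206  0.49059714  0.65191511
 -0.33142453] 19.6333
```

```bash
cat >> h.py <<'E'
def heading():
    Y=R.from_quat(bot.state()["tcp_rot"]).as_matrix()[:,1]; return np.arctan2(Y[1],Y[0])
def thumb(): return (yaw-(heading()+np.pi/2))%np.pi+np.pi  # wing yaw = press yaw - thumb; valid for pi..2pi
E
python3 - <<'E'
from h import *
print("th0",thumb()); q=bot.state()["q"].copy(); q0=q[6]; t0=bot.state()["ft_torque"][2]
d=0
while d<1.9:
    st=.2 if d<1.3 else .05
    d+=st; q[6]=q0+d; bot.movej(q); s=bot.state(); tz=s["ft_torque"][2]-t0
    print(round(d,2),round(thumb(),3),"tz",round(tz,3),"f",s["force"].round(1),"q7",s["q"][6].round(3),round(s["time_s"],2))
    if abs(tz)>.6: break
E
```

```text
th0 4.38607902490021
0.2 4.19 tz 0.08 f [-0.7 -0.6  2.2] q7 -0.136 19.94
0.4 3.993 tz 0.031 f [0.2 0.2 1.7] q7 0.062 20.25
0.6 3.794 tz 0.041 f [ 1.1 -0.4  2.2] q7 0.261 20.56
0.8 3.594 tz 0.094 f [ 0.1 -0.1  2.9] q7 0.46 20.87
1.0 3.394 tz 0.105 f [1.5 0.6 2.5] q7 0.66 21.18
1.2 3.194 tz 0.121 f [1.6 0.4 1.4] q7 0.86 21.48
1.4 6.136 tz 0.097 f [1.5 1.6 1.9] q7 1.06 21.79
1.45 6.083 tz 0.027 f [1.7 1.4 0.7] q7 1.113 22.04
1.5 6.031 tz 0.076 f [2.4 1.1 1.4] q7 1.165 22.29
1.55 5.98 tz 0.023 f [1.9 1.6 1.9] q7 1.216 22.54
1.6 5.93 tz 0.079 f [2.9 2.3 2.1] q7 1.266 22.79
1.65 5.88 tz 0.064 f [1.5 2.5 1.6] q7 1.316 23.04
1.7 5.83 tz 0.001 f [2.4 2.2 1.5] q7 1.366 23.29
1.75 5.78 tz 0.038 f [2.8 3.3 1.8] q7 1.416 23.54
1.8 5.73 tz 0.085 f [2.8 3.8 1.7] q7 1.466 23.79
1.85 5.68 tz 0.048 f [3.2 3.2 0.6] q7 1.516 24.04
1.9 5.63 tz 0.091 f [2.6 3.1 1.1] q7 1.566 24.29
```

Increasing q7 turned the screw counter-clockwise, which does no harm because the range is ample. I'll reverse, and the stop is expected at q7 of about -1.94.

Run:
```python
from h import *
q=bot.state()["q"].copy(); t0=0
th=lambda: 4.386-(bot.state()["q"][6]+.331)*1
for t in (0.6,-.4,-1.3,-1.65,*np.arange(-1.75,-2.3,-.05)):
    q[6]=t; bot.movej(q); s=bot.state(); tz=s["ft_torque"][2]
    print(round(t,2),round(4.386-(s["q"][6]+.331),3),round(thumb(),3),"tz",round(tz,3),"f",s["force"].round(1),"q7",s["q"][6].round(3),round(s["finger_gap"]*85,2),round(s["time_s"],2))
    if abs(tz)>.7: break
```

```text
0.6 3.454 3.454 tz -0.08 f [2.1 3.4 1.9] q7 0.601 8.83 25.21
-0.4 4.453 4.453 tz -0.047 f [1.6 1.1 2.7] q7 -0.398 8.64 26.15
-1.3 5.352 5.352 tz -0.009 f [0.3 1.7 4.4] q7 -1.297 8.65 27.02
-1.65 5.7 5.699 tz -0.079 f [0.1 2.  5.5] q7 -1.645 8.73 27.44
-1.75 5.801 5.8 tz -0.044 f [-0.   1.3  5.9] q7 -1.746 8.83 27.69
-1.8 5.85 5.85 tz -0.022 f [0.3 1.6 5.3] q7 -1.795 8.96 27.94
-1.85 5.9 5.9 tz -0.026 f [-0.4  1.8  5.9] q7 -1.845 8.78 28.19
-1.9 5.95 5.95 tz -0.028 f [-0.1  1.4  5.2] q7 -1.895 8.81 28.44
-1.95 6.0 5.999 tz 0.007 f [-0.1  2.2  5.1] q7 -1.945 8.65 28.69
-2.0 6.049 6.046 tz 1.065 f [-1.4  1.   5.5] q7 -1.994 8.97 28.94
```

The screw seated at 6.0, with the torque jumping to 1.07 N m. Now I back it off a quarter turn.

Run:
```python
from h import *
bot.hold(.25)
q=bot.state()["q"].copy(); q[6]=-.39; bot.movej(q); bot.hold(.3)
s=bot.state(); print(thumb(),s["ft_torque"][2],s["grip_force"],s["finger_gap"]*85,s["time_s"])
p,d,W=cloud("scene"); X=(W[...,:2]-H)@ux; Y=(W[...,:2]-H)@uy; Z=W[...,2]
f=(X>-.06)&(X<-.005)&(np.abs(Y)<.065)&(Z<.05)&(Z>.01)
print("plane",np.linalg.lstsq(np.c_[X[f],Y[f],np.ones(f.sum())],Z[f],rcond=None)[0],f.sum())
save("end",cv2.resize(p[150:300,200:440],(800,500)))
```

```text
4.442837252497142 0.014613162884537872 73.850665432401 9.02974309162696 30.925
plane [ 0.03003063 -0.00860628  0.02912492] 968
```

View pics/end.png

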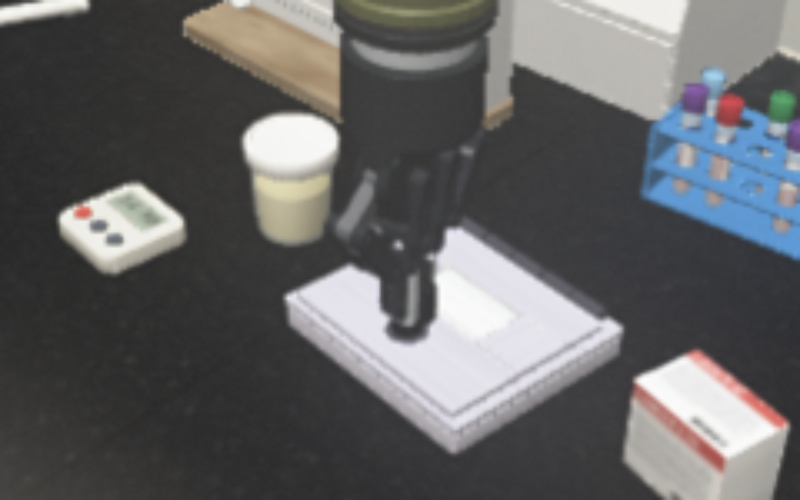

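The picture shows the frame flat and the wing in the fingers at the screw, near (410,310). The cup, timer and carton are standing where they were. The screw reads 4.44, so I hand in.

```bash
python3 -c "
from h import *
print(bot.close_job())"
```

```text
the job is handed in; nothing more can be done
None
```

The job is handed in: the frame is flat, the screw seated at about 6.0 and was backed off to about 4.44 rad, and the fingers still grip it at about 74 N; the handover returned no verdict, and on the way the first fold attempt landed on the frame's edge and the screw was first turned about 1.9 rad counter-clockwise before I reversed it.

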